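# Close up the jewellery chest

## Robot

A 6-joint arm with a two-finger parallel gripper is mounted at the origin on the work surface. World frame = base frame: x ahead of the robot, y to its left, z up, the work surface at z = 0. Lengths are in m, angles in rad, forces in N, time in s.
With the tool pointing down it reaches from about 0.3 to 0.75 m from the base axis. Payload 8.5 kg.
Tool frame: the origin (TCP) lies between the finger pads; the fingertips stand 8 mm ahead of it and the grasp point (between the pads) lies 11 mm behind it; z points along the fingers, y is the line along which they close (so a half turn about z gives the same grasp; the last joint's range is limited). The gripper opens to 85 mm and grips with 20 to 120 N. Pads are 22 mm wide; open, the fingers measure 114 mm over their backs; the gripper's body (76 mm by 85 mm) begins 54 mm behind the grasp point. The pads swing forward as they close: fully open they stand 13 mm farther back than shut.
Start: joints at [0.907, 0.381, 1.297, -0, 1.464, -0.215], TCP at [0.239, 0.496, 0.239] pointing down, gripper open.
Joint ranges: [-3.11, 3.11], [-0.89, 2.33], [0.22, 2.48], [-1.42, 4.56], [0.17, 2.85], [-2.88, 2.88]. Speed limits (rad/s): [2.39, 2.39, 3.14, 3.14, 3.14, 3.14].

## Interface

Orientations are given as a unit quaternion [w, x, y, z].
In Python, from bench import r gives the robot as it stands.
- The arm moves only by the shell command python3 -m crank 'ROWS' [FORCE]. ROWS is text: rows parted by semicolons, each of 7 numbers parted by spaces: the opening, from 0 (shut) to 1 (fully open), then the shift along the tool's x, y, z in cm, then the turn, a rotation vector about the tool's x, y, z in degrees. In form: fingers x y z rx ry rz; .... A call has exactly 8 rows; each row shifts and turns the commanded pose from where the row before left it, along the tool's axes as they then stand; what a row does not reach is not made up. A row lasts 1/10 s, in which the tool goes at most 50 mm and 8.59 degrees, less where a joint would pass 70% of its speed; a pose out of reach is approached as far as the arm can. A call with a gripper value outside its range is refused whole. The fingers move at their own pace and stop on an object; FORCE is the grip in N (left out, the last holds). Time passes only in rows, so rows that do not move let the fingers close, or fill a call up. It gives the time, the measured TCP pose, the force, the opening and the grip force at its end, in the units of the state.
- r.read_state(): the state, without advancing time (a new reading comes with each control period).
- r.camera(name): name is "side" or "top" or "wrist"; returns the picture (384x512x3 uint8, red, green, blue); there is no depth.
- r.camera_info(name): a dict with "intrinsics" (3x3 intrinsics, pixels), "rvec" (rotation vector, rad) and "tvec" (3), from world to camera coordinates, as OpenCV has them; the wrist camera has in their place "hand_eye" (4x4, takes a point from camera to tool coordinates, whose origin is the TCP and whose axes are the flange's). Camera axes: x right, y down, z forward; pixel columns grow to the right and rows downward; lengths in m; the calibration is good to about 2 mm. A picture is of the moment at which its call begins: read the wrist's pose just before it. camera_info takes no time and is no camera call.
- r.sign_off(): hands the job in; it is judged then, once.
Trained networks look in the newest picture that a camera, given by its name, has taken for a name from the list of things; names that differ only in an ending like _2 or _b are one class to them, and where a whole thing is asked for, a point or a joint stands for the part that bears it (a point fixed in the world has none). Each returns a list of dicts, best first, with "confidence" (0 to 1); they miss things now and then, are a little off and sometimes report something else, mostly with a low value. They report only what shows in the picture. A call takes as long as a camera call. They do not tell look-alikes from the thing itself.
- r.spot_in(name, camera): "extent" ([centre column, centre row, width, height] in pixels, round what is visible of it).
- r.tip_of(name, camera): "pixel" ([column, row] in pixels: a listed point, or the origin of a listed thing).
The state is a dict: "t": time; "q": joint angles; "qd": joint speeds; "tau": joint torques, N m; "position": TCP position; "tool_rot": TCP orientation; "contact_force": force on the tool from outside, world axes, zero at the start; "moment": the same for the moment, N m; "width": finger opening in m; "finger_force": force on a finger pad.
Only numpy, scipy, OpenCV 4.12 (cv2) and the standard library are available. Lean on these libraries where they do the work, as an engineer would, in place of code of your own. Each camera call takes 0.05 s, during which the arm holds its last target. There are 200 camera calls.

## Task

Close up the jewellery chest on the dresser with your fingertips: push both open drawers fully home and push the raised lid down until it lies flat shut, without slamming any of them. Only push: do not pull anything further open or pick anything up, leave the ring box and the balm tin inside their drawers, and do not disturb the other things on the dresser top.

Things in the scene. Friction and masses are not known exactly. Their poses are not given: they have to be found in the camera images.
- chest: cream jewellery chest fixed to the dresser top, 160 deep (x) x 260 wide (y) x 112 high without its lid. Origin: centre of its underside. Its x axis runs level from its front to its back, y to the left as seen facing its front, z up. Two drawers side by side open at the front (towards -x), under a shallow tray that the lid covers.
- drawer_left (a joint): how far the left (+y) drawer is out, in m: 0 fully home, 0.085 at its stop, grows towards the chest's -x. It starts 0.04 to 0.07 out; it slides with about 1.5 N of friction, has no spring and stays where it is left.
- drawer_right (a joint): the same for the right (-y) drawer.
- front_left (a point): centre of the outer face of the left drawer's upright dark wooden front panel (119 wide, 76 high, 10 thick, from 15 to 91 above the dresser top); moves with the drawer. It is 53 above the dresser top, at chest y = +63.5, x = -90 with the drawer home. A brass knob (16 ball, reaching 20 out) is 13 below this point; the panel is bare above. Behind it the drawer is open on top.
- front_right (a point): the same for the right drawer, 63.5 to the -y side of the chest's middle.
- lid (a joint): angle of the lid in rad: 0 lying shut, grows as it rises, 1.35 at its stop. It starts 0.8 to 1.15 open. A stiff friction hinge (0.35 N m) holds it at any angle; it has no spring or latch, and a push of about 1 to 3 N near its free edge moves it down.
- lid_hinge (a point): middle of the lid's hinge axis, at chest x = +80, 112 above the dresser top (top edge of the chest's back). The axis runs along the chest's y. The point's frame turns with the lid: its -x points from the hinge to the lid's free edge, its z out of the lid's outer face.
- lid_edge (a point): middle of the lid's free edge on its outer (blue) face, 166 from the hinge axis; moves with the lid. The lid is a flat panel 166 x 266 x 12 thick, no handle, silver mirror inside; inner face in the plane of the hinge axis. Open, it slopes up from the chest's back, outer face up and away from the chest's front. Shut, its top is 124 above the dresser top.
- ring_box: red ring box 42 x 42 x 32, loose in one of the drawers (left or right), its underside 20 above the dresser top. Origin: centre of its underside.
- balm_tin: round balm tin, silver with a green lid, 44 across, 19 high, loose in the other drawer, its underside 20 above the dresser top. Origin: centre of its underside.
- lipstick: black lipstick, 20 across, 70 high, standing beside one front corner of the chest, about 45 to 75 off its side. Origin: centre of its underside, z up.
- perfume: amber perfume bottle with brass cap, 34 x 50 x 100 high, standing beside the other front corner of the chest. Origin: centre of its underside, z up.
- clock: round cream alarm clock, 90 across, 35 thick, 97 high, on two feet. Origin: centre of its underside, z up.
- book: pink book lying flat, 165 x 110 x 24. Origin: centre of its underside, z up.
Things that resemble listed ones, but are neither listed nor needed, are in the scene too. There is more than one size of the book; the job needs the middle-sized.

How it is judged:
By the outcome, as a careful person would: the job done as asked, in the order asked, and still so for the second after the job is handed in, with the robot touching nothing.
It also fails if it takes over 51 s, if anything falls off the work surface, if the arm or the gripper's body presses on something with over 40 N, if the wrist force passes 120 N, or if a joint passes its speed limit or range.

## Working session

There is one attempt and no reset: what is moved stays moved. The work goes in short steps, Python scripts to look and compute and a shell command to move; the robot and the scene stay as the last step left them, time stands still between calls to the robot, and variables do not carry over. Pictures are saved under pics/ and viewed, at most 10 in all, crops included, and the job is handed in when it is done.

```bash
ls; mkdir -p pics
python3 - <<'E'
from bench import r
import cv2,numpy as np
a=r.camera("side");b=r.camera("top")
cv2.imwrite("pics/s0.png",a[:,:,::-1]);cv2.imwrite("pics/t0.png",b[:,:,::-1])
for c in("side","top"):
  for n in("front_left","front_right","lid_hinge","lid_edge","chest","lipstick","perfume","clock","book"):
    print(c,n,[(np.round(d["pixel"]).tolist(),round(d["confidence"],2)) for d in r.tip_of(n,c)[:3]])
  i=r.camera_info(c);print(i)
s=r.read_state();print(s["position"],s["tool_rot"],s["t"],s["width"])
E
```

```text
pics
side front_left [([207.0, 236.0], 0.75)]
side front_right [([251.0, 228.0], 0.94), ([285.0, 214.0], 0.28)]
side lid_hinge [([211.0, 156.0], 0.76)]
side lid_edge [([211.0, 134.0], 0.9)]
side chest [([221.0, 200.0], 0.6)]
side lipstick [([287.0, 217.0], 0.49)]
side perfume [([163.0, 231.0], 0.58)]
side clock [([108.0, 264.0], 0.59)]
side book [([410.0, 204.0], 0.95), ([292.0, 141.0], 0.59), ([382.0, 153.0], 0.58)]
{'intrinsics': array([[373.53056197,   0.        , 256.4511543 ],
       [  0.        , 373.53056197, 192.26974842],
       [  0.        ,   0.        ,   1.        ]]), 'rvec': array([ 1.44055692, -2.33117957,  0.74545624]), 'tvec': array([0.2533731 , 0.46962861, 0.89123083])}
top front_left [([198.0, 205.0], 0.59)]
top front_right [([231.0, 209.0], 0.82)]
top lid_hinge [([233.0, 194.0], 0.65), ([227.0, 148.0], 0.61)]
top lid_edge [([222.0, 153.0], 0.81)]
top chest [([228.0, 172.0], 0.62)]
top lipstick [([264.0, 208.0], 0.53)]
top perfume [([171.0, 179.0], 0.43)]
top clock [([130.0, 188.0], 0.84), ([366.0, 192.0], 0.18)]
top book [([369.0, 191.0], 0.93), ([305.0, 150.0], 0.84), ([364.0, 248.0], 0.71)]
{'intrinsics': array([[362.86884404,   0.        , 248.5802809 ],
       [  0.        , 362.86884404, 189.60745599],
       [  0.        ,   0.        ,   1.        ]]), 'rvec': array([ 2.1485024 , -2.14579191,  0.14305307]), 'tvec': array([-0.01703592,  0.57757342,  1.37975198])}
[0.23862038 0.49552596 0.2393417 ] [1.41733669e-06 2.22508705e-01 9.74930703e-01 1.65272812e-05] 1.0 0.08555718082675032
```

View pics/s0.png

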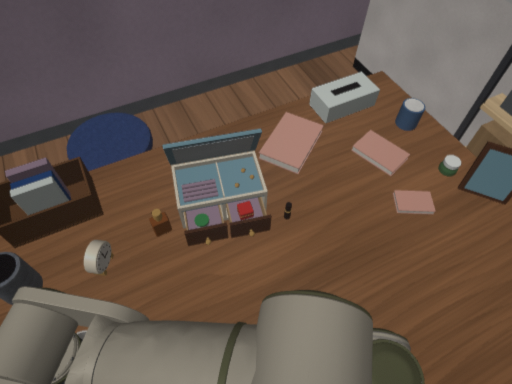

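View pics/t0.png

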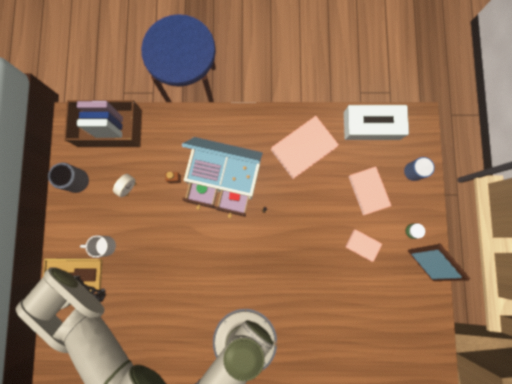

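```bash
cat > h.py <<'E'
from bench import r
import cv2,numpy as np
from scipy.optimize import least_squares
from scipy.spatial.transform import Rotation as R
def proj(c,P):
    i=r.camera_info(c)
    return cv2.projectPoints(np.array(P,float).reshape(-1,3),i["rvec"],i["tvec"],i["intrinsics"],None)[0].reshape(-1,2)
# params: x,y,yaw,dl,dr,lid
def pts(p):
    x,y,w,dl,dr,l=p
    loc=dict(front_left=[-.09-dl,.0635,.053],front_right=[-.09-dr,-.0635,.053],lid_hinge=[.08,0,.112],chest=[0,0,0],
      lid_edge=[.08-.166*np.cos(l)+.012*np.sin(l),0,.112+.166*np.sin(l)+.012*np.cos(l)])
    M=R.from_euler('z',w).as_matrix()
    return {k:M@np.array(v)+[x,y,0] for k,v in loc.items()}
def fit(obs,p0):
    def f(p):
        q=pts(p);return np.concatenate([(proj(c,q[n])[0]-u)*wt for c,n,u,wt in obs]+[(np.array(p[3:])-[.055,.055,1])*[20,20,2]])
    return least_squares(f,p0,loss='soft_l1')
E
python3 - <<'E'
from h import *
o=[]
S=dict(front_left=(207,236),front_right=(251,228),lid_hinge=(211,156),lid_edge=(211,134),chest=(221,200))
T=dict(front_left=(198,205),front_right=(231,209),lid_edge=(222,153),chest=(228,172))
for c,d in(("side",S),("top",T)):
  for n,u in d.items(): o.append((c,n,np.array(u),1))
s=fit(o,[.6,.1,0,.05,.05,1.]);print(s.x.round(3))
q=pts(s.x)
for c,n,u,w in o: print(c,n,u,proj(c,q[n])[0].round())
# triangulate rest
for n,a,b,z in(("lipstick",(287,217),(264,208),0),("perfume",(163,231),(171,179),0),("clock",(108,264),(130,188),0)):
  g=least_squares(lambda X:np.r_[proj("side",X)[0]-a,proj("top",X)[0]-b],[.6,0,.0]);print(n,g.x.round(3),g.cost)
E
```

```text
[ 0.654  0.083 -0.221  0.066  0.063  1.145]
side front_left [207 236] [208. 236.]
side front_right [251 228] [251. 226.]
side lid_hinge [211 156] [213. 157.]
side lid_edge [211 134] [212. 135.]
side chest [221 200] [220. 198.]
top front_left [198 205] [198. 205.]
top front_right [231 209] [230. 211.]
top lid_edge [222 153] [220. 151.]
top chest [228 172] [224. 172.]
lipstick [ 0.509 -0.081 -0.022] 0.47483838448132987
perfume [0.622 0.29  0.002] 3.42057982746714
clock [ 0.589  0.461 -0.002] 0.143563252438227
```

The views agree with the networks: the chest is at side (218,190) and top (224,172). The left drawer holds the green tin and the right one the red box. The lipstick is off the right front corner and the perfume off the left. The fit gives yaw of about -0.22, the drawers about 65 mm out and the lid at about 1.1.

```bash
cat >> h.py <<'E'
C=[.654,.083,-.221]
def go(loc,c=C):
    "tool-axes shift (cm) to chest-local target and turn, from present pose (turn first)"
    s=r.read_state();w,x,y,z=s["tool_rot"];T=R.from_quat([x,y,z,w]);M=R.from_euler('z',c[2])
    G=M*R.from_matrix(np.array([[-1,0,0],[0,1,0],[0,0,-1.]]))
    tgt=M.as_matrix()@np.array(loc)+[c[0],c[1],0]
    print("turn",np.degrees((T.inv()*G).as_rotvec()).round(1),"shift after turn cm",(G.inv().apply(tgt-s["position"])*100).round(1),
     "here local",M.inv().apply(s["position"]-[c[0],c[1],0]).round(4),"F local",M.inv().apply(s["contact_force"]).round(2),"t",s["t"])
E
python3 -c "
from h import *
go([-.22,.0635,.16])"
```

```text
turn [  0.   -0.  -13.1] shift after turn cm [-27.6 -24.8   7.9] here local [-0.4957  0.3114  0.2393] F local [-0.32  0.45 -0.2 ] t 1.0
```

```bash
python3 -m crank '0 0 0 0 0 0 -6.5; 0 0 0 0 0 0 -6.6; 0 -3 -4 0 0 0 0; 0 -3 -4 0 0 0 0; 0 -3 -4 0 0 0 0; 0 -3 -4 0 0 0 0; 0 -3 -4 1 0 0 0; 0 -3 -3 2 0 0 0' 20; python3 -m crank '0 -3 -1.8 2 0 0 0; 0 -3 0 2 0 0 0; 0 -3 0 1 0 0 0; 0 0 0 0 0 0 0; 0 0 0 0 0 0 0; 0 0 0 0 0 0 0; 0 0 0 0 0 0 0; 0 0 0 0 0 0 0'
python3 - <<'E'
from h import *
go([-.19,.0635,.078])
s=r.read_state();a=r.camera("wrist");cv2.imwrite("pics/w1.png",a[:,:,::-1])
w,x,y,z=s["tool_rot"];T=R.from_quat([x,y,z,w]);i=r.camera_info("wrist");H=i["hand_eye"];K=i["intrinsics"]
print(H.round(3).tolist(),K[0].round(),s["width"])
q=pts([.654,.083,-.221,.066,.063,1.145])
for n in("front_left","front_right"):
  c=np.linalg.inv(H)@np.r_[T.inv().apply(q[n]-s["position"]),1];u=K@c[:3];print(n,(u[:2]/u[2]).round(),[(np.round(d["pixel"]),d["confidence"]) for d in r.tip_of(n,"wrist")[:2]])
E
```

```text
t: 1.8
position: [0.3645, 0.2308, 0.2105]
tool_rot: [0.002, 0.11, 0.994, 0.001]
contact_force: [0.9, -0.1, -0.3]
width: 0.0002
finger_force: 0.0
t: 2.6
position: [0.447, 0.1958, 0.16]
tool_rot: [0.0, 0.109, 0.994, 0.0]
contact_force: [-0.7, -0.7, 0.9]
width: 0.0003
finger_force: 0.0
turn [0.  0.  0.1] shift after turn cm [-3.7 -0.1  8.2] here local [-0.2266  0.0647  0.16  ] F local [-0.51 -0.78  0.9 ] t 2.6
[[0.0, -0.947, -0.321, 0.082], [1.0, 0.0, -0.001, -0.0], [0.001, -0.321, 0.947, -0.135], [0.0, 0.0, 0.0, 1.0]] [343.   0. 255.] 0.00028274098031731395
front_left [254. 275.] [(array([377., 320.]), 0.25)]
front_right [ 99. 278.] [(array([ 95., 270.]), 0.79)]
```

View pics/w1.png

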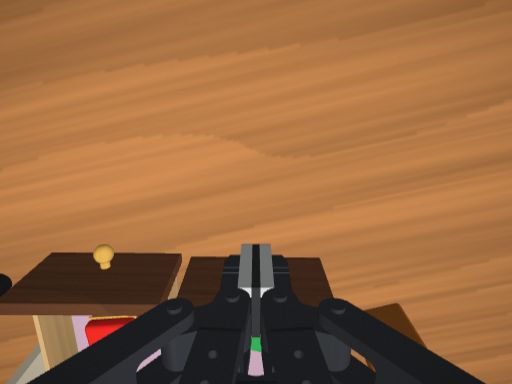

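The wrist view shows both panels square to the tool, so the yaw is right. The left panel is behind the fingers, and the right panel is about (95,275), within a few mm of the prediction.

```bash
python3 -m crank '0 -0.5 0 2 0 0 0; 0 -0.5 0 2 0 0 0; 0 -0.5 0 2 0 0 0; 0 -0.5 0 1.2 0 0 0; 0 -0.5 0 1 0 0 0; 0 -0.3 0 0 0 0 0; 0 -0.3 0 0 0 0 0; 0 -0.3 0 0 0 0 0'; python3 -c "
from h import *
go([-.10,.0635,.078])"; python3 -m crank '0 -0.4 0 0 0 0 0; 0 -0.4 0 0 0 0 0; 0 -0.4 0 0 0 0 0; 0 -0.4 0 0 0 0 0; 0 -0.4 0 0 0 0 0; 0 -0.4 0 0 0 0 0; 0 -0.4 0 0 0 0 0; 0 -0.4 0 0 0 0 0';  python3 -c "
from h import *
go([-.10,.0635,.078])"
```

```text
t: 3.55
position: [0.4813, 0.188, 0.0783]
tool_rot: [0.001, 0.11, 0.994, 0.0]
contact_force: [0.5, 0.1, 0.2]
width: -0.0001
finger_force: 0.0
turn [0.  0.1 0. ] shift after turn cm [-9.2 -0.1  0. ] here local [-0.1915  0.0646  0.0783] F local [0.44 0.22 0.25] t 3.55
t: 4.35
position: [0.512, 0.181, 0.0775]
tool_rot: [-0.0, 0.11, 0.994, -0.0]
contact_force: [-2.3, -0.2, 1.3]
width: -0.0001
finger_force: 0.9
turn [-0.  -0.   0.1] shift after turn cm [-6.  -0.1 -0.1] here local [-0.1601  0.0645  0.0775] F local [-2.19 -0.65  1.32] t 4.35
```

```bash
python3 -m crank '0 -0.4 0 0 0 0 0; 0 -0.4 0 0 0 0 0; 0 -0.4 0 0 0 0 0; 0 -0.4 0 0 0 0 0; 0 -0.4 0 0 0 0 0; 0 -0.4 0 0 0 0 0; 0 -0.4 0 0 0 0 0; 0 -0.4 0 0 0 0 0';python3 -m crank '0 -0.3 0 0 0 0 0; 0 -0.3 0 0 0 0 0; 0 -0.2 0 0 0 0 0; 0 -0.2 0 0 0 0 0; 0 -0.2 0 0 0 0 0; 0 -0.15 0 0 0 0 0; 0 -0.15 0 0 0 0 0; 0 -0.15 0 0 0 0 0'; python3 -c "
from h import *
go([-.10,.0635,.078])"
```

```text
t: 5.15
position: [0.5434, 0.1739, 0.0774]
tool_rot: [-0.0, 0.11, 0.994, -0.0]
contact_force: [-1.5, -0.5, 0.0]
width: -0.0
finger_force: 0.9
t: 5.95
position: [0.5594, 0.1704, 0.0775]
tool_rot: [-0.0, 0.11, 0.994, -0.0]
contact_force: [-3.1, -0.8, -0.7]
width: -0.0002
finger_force: 0.8
turn [-0.  -0.   0.1] shift after turn cm [-1.1 -0.1 -0. ] here local [-0.1115  0.0646  0.0775] F local [-2.88 -1.42 -0.72] t 5.95
```

```bash
python3 -m crank '0 -0.15 0 0 0 0 0; 0 -0.15 0 0 0 0 0; 0 -0.15 0 0 0 0 0; 0 -0.15 0 0 0 0 0; 0 -0.1 0 0 0 0 0; 0 -0.1 0 0 0 0 0; 0 -0.1 0 0 0 0 0; 0 -0.1 0 0 0 0 0'; python3 -c "
from h import *
go([-.10,.0635,.078])"
```

```text
t: 6.75
position: [0.5687, 0.1683, 0.0775]
tool_rot: [-0.001, 0.11, 0.994, -0.0]
contact_force: [-6.5, 0.3, 3.7]
width: 0.0002
finger_force: 3.1
turn [-0.  -0.1  0.1] shift after turn cm [-0.2 -0.1 -0. ] here local [-0.1019  0.0645  0.0775] F local [-6.45 -1.09  3.68] t 6.75
```

```bash
python3 -m crank '0 -0.1 0 0 0 0 0; 0 -0.1 0 0 0 0 0; 0 -0.1 0 0 0 0 0; 0 0 0 0 0 0 0; 0 0 0 0 0 0 0; 0 0 0 0 0 0 0; 0 0 0 0 0 0 0; 0 0 0 0 0 0 0'; python3 -c "
from h import *
go([-.195,-.0635,.078])"
```

```text
t: 7.55
position: [0.5687, 0.1683, 0.0775]
tool_rot: [-0.004, 0.11, 0.994, -0.0]
contact_force: [-16.6, 1.0, 9.3]
width: 0.0001
finger_force: 8.3
turn [-0.1 -0.4  0.1] shift after turn cm [  9.3 -12.8  -0. ] here local [-0.1019  0.0645  0.0775] F local [-16.46  -2.66   9.27] t 7.55
```

```bash
python3 -m crank '0 0.6 0 0 0 0 0; 0 2.2 0 0 0 0 0; 0 3.5 0 0 0 0 0; 0 3.5 0 0 0 0 0; 0 0 -3 0 0 0 0; 0 0 -4 0 0 0 0; 0 0 -4 0 0 0 0; 0 0 -1.8 0 0 0 0'; python3 -m crank '0 -0.4 0 0 0 0 0; 0 -0.4 0 0 0 0 0; 0 -0.4 0 0 0 0 0; 0 -0.4 0 0 0 0 0; 0 -0.4 0 0 0 0 0; 0 -0.4 0 0 0 0 0; 0 -0.4 0 0 0 0 0; 0 -0.4 0 0 0 0 0';  python3 -c "
from h import *
go([-.102,-.0635,.078])"
```

```text
t: 8.35
position: [0.4484, 0.0619, 0.0779]
tool_rot: [0.001, 0.111, 0.994, -0.0]
contact_force: [0.8, 0.3, -0.9]
width: -0.0001
finger_force: 0.0
t: 9.15
position: [0.4797, 0.0572, 0.0774]
tool_rot: [-0.0, 0.11, 0.994, 0.0]
contact_force: [-1.7, 0.7, 1.6]
width: -0.0001
finger_force: 0.9
turn [ 0.  -0.   0.1] shift after turn cm [-6.2 -0.  -0.1] here local [-0.1644 -0.0634  0.0774] F local [-1.81  0.36  1.62] t 9.15
```

```bash
python3 -m crank '0 -0.4 0 0 0 0 0; 0 -0.4 0 0 0 0 0; 0 -0.4 0 0 0 0 0; 0 -0.4 0 0 0 0 0; 0 -0.4 0 0 0 0 0; 0 -0.4 0 0 0 0 0; 0 -0.4 0 0 0 0 0; 0 -0.4 0 0 0 0 0';python3 -m crank '0 -0.3 0 0 0 0 0; 0 -0.3 0 0 0 0 0; 0 -0.2 0 0 0 0 0; 0 -0.2 0 0 0 0 0; 0 -0.2 0 0 0 0 0; 0 -0.15 0 0 0 0 0; 0 -0.15 0 0 0 0 0; 0 -0.15 0 0 0 0 0';python3 -m crank '0 -0.15 0 0 0 0 0; 0 -0.15 0 0 0 0 0; 0 -0.15 0 0 0 0 0; 0 -0.15 0 0 0 0 0; 0 -0.15 0 0 0 0 0; 0 -0.15 0 0 0 0 0; 0 -0.1 0 0 0 0 0; 0 -0.1 0 0 0 0 0'; python3 -c "
from h import *
go([-.102,-.0635,.078])"
```

```text
t: 9.95
position: [0.5111, 0.0499, 0.0775]
tool_rot: [-0.0, 0.11, 0.994, -0.0]
contact_force: [-1.5, -0.3, -0.5]
width: 0.0001
finger_force: 0.9
t: 10.75
position: [0.527, 0.0465, 0.0775]
tool_rot: [-0.0, 0.11, 0.994, -0.0]
contact_force: [-1.5, -0.2, -1.1]
width: 0.0004
finger_force: 0.8
t: 11.55
position: [0.5378, 0.0441, 0.0775]
tool_rot: [0.0, 0.11, 0.994, 0.0]
contact_force: [-1.8, -1.0, 0.1]
width: 0.0004
finger_force: 0.8
turn [0. 0. 0.] shift after turn cm [-0.3 -0.  -0. ] here local [-0.1049 -0.0635  0.0775] F local [-1.52 -1.39  0.12] t 11.55
```

```bash
python3 -m crank '0 -0.1 0 0 0 0 0; 0 -0.1 0 0 0 0 0; 0 -0.1 0 0 0 0 0; 0 -0.1 0 0 0 0 0; 0 -0.1 0 0 0 0 0; 0 -0.1 0 0 0 0 0; 0 -0.1 0 0 0 0 0; 0 0 0 0 0 0 0'; python3 -c "
from h import *
go([-.102,-.0635,.078])"
```

```text
t: 12.35
position: [0.5397, 0.0437, 0.0775]
tool_rot: [-0.006, 0.109, 0.994, 0.0]
contact_force: [-24.3, 2.6, 17.4]
width: 0.0003
finger_force: 12.0
turn [-0.1 -0.7  0.1] shift after turn cm [-0.1 -0.  -0. ] here local [-0.1029 -0.0634  0.0775] F local [-24.31  -2.78  17.4 ] t 12.35
```

```bash
python3 -m crank '0 0.6 0 0 0 0 0; 0 2.4 0 0 0 0 0; 0 4 0 0 0 0 0; 0 2 2 -2 0 0 0; 0 0 3 -4 0 0 0; 0 0 1.4 -4 0 0 0; 0 0 0 -4 0 0 0; 0 0 0 -4 0 0 0'; python3 -m crank '0 0 0 -4 0 0 0; 0 0 0 -4 0 0 0; 0 0 0 0 0 0 0; 0 0 0 0 0 0 0; 0 0 0 0 0 0 0; 0 0 0 0 0 0 0; 0 0 0 0 0 0 0; 0 0 0 0 0 0 0';  python3 - <<'E'
from h import *
go([.06,0,.34])
a=r.camera("side");b=r.camera("top");w=r.camera("wrist")
cv2.imwrite("pics/s2.png",np.vstack([np.hstack([cv2.resize(a[90:282,120:376],None,fx=1.5,fy=1.5),cv2.resize(b[90:282,120:376],None,fx=1.5,fy=1.5)])[:,:768]])[:,:,::-1])
for c in("side","top"): print(c,[(np.round(d["pixel"]).tolist(),round(d["confidence"],2)) for d in r.tip_of("lid_edge",c)[:2]])
for l in np.arange(.8,1.2,.05): q=pts([*C,0,0,l])["lid_edge"]; print(l.round(2),proj("side",q)[0].round(1),proj("top",q)[0].round(1))
E
```

```text
t: 13.15
position: [0.4708, 0.1253, 0.2596]
tool_rot: [0.001, 0.109, 0.994, 0.0]
contact_force: [0.4, 0.4, 0.8]
width: 0.0003
finger_force: 0.0
t: 13.95
position: [0.4707, 0.1247, 0.3371]
tool_rot: [-0.0, 0.11, 0.994, -0.0]
contact_force: [-0.1, -0.2, 0.4]
width: 0.0002
finger_force: 0.0
turn [-0. -0.  0.] shift after turn cm [-24.8  -0.   -0.3] here local [-0.188   0.0005  0.3371] F local [-0.07 -0.2   0.39] t 13.95
side [([212.0, 133.0], 0.55)]
top [([222.0, 152.0], 0.62)]
0.8 [216.5 155.6] [217.2 166.8]
0.85 [215.9 152.5] [217.5 164.7]
0.9 [215.3 149.4] [217.9 162.5]
0.95 [214.7 146.3] [218.2 160.2]
1.0 [214.  143.2] [218.6 157.9]
1.05 [213.4 140.2] [219.1 155.5]
1.1 [212.8 137.3] [219.5 153.1]
1.15 [212.2 134.4] [220.  150.7]
```

View pics/s2.png

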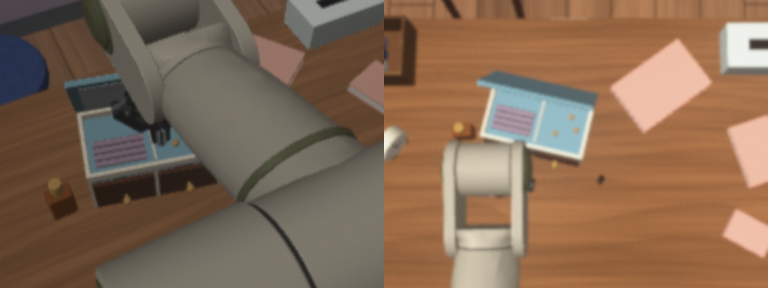

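The lid is at about 1.13 (side (212,133), top (222,152)). Both drawer fronts are flush, and the perfume and lipstick are in place. Next I move over the lid edge to its back side.

```bash
python3 -m crank '0 -2 0 -1 0 0 0; 0 -4 0 0 0 0 0; 0 -4 0 0 0 0 0; 0 -4 0 0 0 0 0; 0 -4 0 0 0 0 0; 0 -4 0 0 0 0 0; 0 -3 0 0 0 0 0; 0 -1.5 0 0 0 0 0'; python3 -m crank '0 0 0 0 0 0 0; 0 0 0 0 0 0 0; 0 0 0 0 0 0 0; 0 0 0 0 0 0 0; 0 0 0 0 0 0 0; 0 0 0 0 0 0 0; 0 0 0 0 0 0 0; 0 0 0 0 0 0 0';  python3 -c "
from h import *
go([.075,0,.268])"
```

```text
t: 15.0
position: [0.7311, 0.0658, 0.3454]
tool_rot: [-0.001, 0.11, 0.994, -0.0]
contact_force: [-0.4, 0.1, 0.1]
width: 0.0002
finger_force: 0.0
t: 15.8
position: [0.7292, 0.0668, 0.3475]
tool_rot: [-0.0, 0.11, 0.994, -0.0]
contact_force: [-0.1, 0.2, -0.2]
width: 0.0002
finger_force: 0.0
turn [-0. -0.  0.] shift after turn cm [ 0.2 -0.1  8. ] here local [0.0769 0.0007 0.3475] F local [-0.12  0.14 -0.16] t 15.8
```

```bash
python3 -m crank '0 0 0 1.5 0 0 0; 0 0 0 3 0 0 0; 0 0 0 3 0 0 0; 0 0 0 1 0 0 0; 0 0.6 0 0 0 0 0; 0 0.8 0 0 0 0 0; 0 0.5 0 0 0 0 0; 0 0.3 0 0 0 0 0'; python3 -m crank '0 0.3 0 0 0 0 0; 0 0.3 0 0 0 0 0; 0 0.3 0 0 0 0 0; 0 0.2 0 0 0 0 0; 0 0.2 0 0 0 0 0; 0 0.2 0 0 0 0 0; 0 0.2 0 0 0 0 0; 0 0 0 0 0 0 0';  python3 - <<'E'
from h import *
go([.075,0,.268])
ls=[1.1,1.05,1,.9,.8,.7,.6,.5,.4,.3,.2,.1,.05,0];s=.15
for l in ls: print(l,round(.08-s*np.cos(l)+.012*np.sin(l)+.011,4),round(.112+s*np.sin(l)+.012*np.cos(l)+.008,4))
E
```

```text
t: 16.6
position: [0.7076, 0.0718, 0.2643]
tool_rot: [0.001, 0.11, 0.994, 0.0]
contact_force: [0.0, 0.3, 0.4]
width: 0.0002
finger_force: 0.0
t: 17.4
position: [0.691, 0.0754, 0.2626]
tool_rot: [0.0, 0.11, 0.994, 0.0]
contact_force: [-0.7, 0.1, 0.2]
width: -0.0
finger_force: 0.0
turn [0.  0.  0.1] shift after turn cm [-3.7 -0.1 -0.5] here local [0.0378 0.0007 0.2626] F local [-0.72 -0.03  0.24] t 17.4
1.1 0.0337 0.2591
1.05 0.0268 0.2561
1 0.0201 0.2527
0.9 0.0072 0.245
0.8 -0.0049 0.236
0.7 -0.016 0.2258
0.6 -0.026 0.2146
0.5 -0.0349 0.2024
0.4 -0.0425 0.1895
0.3 -0.0488 0.1758
0.2 -0.0536 0.1616
0.1 -0.0571 0.1469
0.05 -0.0582 0.1395
0 -0.059 0.132
```

```bash
python3 -m crank '0 0.25 0 0.05 0 0 0; 0 0.25 0 0.1 0 0 0; 0 0.25 0 0.1 0 0 0; 0 0.25 0 0.1 0 0 0; 0 0.25 0 0.15 0 0 0; 0 0.25 0 0.15 0 0 0; 0 0.25 0 0.15 0 0 0; 0 0.2 0 0.15 0 0 0';  python3 -c "
from h import *
go([.0072,0,.245])"
```

```text
t: 18.2
position: [0.6719, 0.0797, 0.2531]
tool_rot: [0.0, 0.11, 0.994, 0.0]
contact_force: [0.5, -0.2, 2.4]
width: 0.0002
finger_force: 0.9
turn [0.  0.  0.1] shift after turn cm [ 1.1 -0.1  0.8] here local [0.0182 0.0007 0.2531] F local [ 0.51 -0.08  2.36] t 18.2
```

```bash
python3 -m crank '0 0.45 0 0.25 0 0 0; 0 0.45 0 0.3 0 0 0; 0 0.45 0 0.3 0 0 0; 0 0.45 0 0.35 0 0 0; 0 0.4 0 0.35 0 0 0; 0 0.4 0 0.35 0 0 0; 0 0.4 0 0.4 0 0 0; 0 0.4 0 0.4 0 0 0';  python3 - <<'E'
from h import *
go([-.026,0,.2146])
r.camera("top");r.camera("side")
for c in("side","top"): print(c,[(np.round(d["pixel"]).tolist(),round(d["confidence"],2)) for d in r.tip_of("lid_edge",c)[:2]])
for l in np.arange(.5,1.2,.1): q=pts([*C,0,0,l])["lid_edge"]; print(l.round(2),proj("side",q)[0].round(1),proj("top",q)[0].round(1))
E
```

```text
t: 19.0
position: [0.6386, 0.0871, 0.2256]
tool_rot: [-0.0, 0.11, 0.994, -0.0]
contact_force: [-0.3, -0.3, 1.8]
width: -0.0002
finger_force: 0.7
turn [-0. -0.  0.] shift after turn cm [ 1.  -0.1  1.1] here local [-0.0159  0.0006  0.2256] F local [-0.23 -0.4   1.81] t 19.0
side []
top [([219.0, 170.0], 0.68)]
0.5 [219.8 173.8] [216. 178.]
0.6 [218.8 167.9] [216.3 174.7]
0.7 [217.7 161.8] [216.7 170.9]
0.8 [216.5 155.6] [217.2 166.8]
0.9 [215.3 149.4] [217.9 162.5]
1.0 [214.  143.2] [218.6 157.9]
1.1 [212.8 137.3] [219.5 153.1]
```

```bash
python3 -m crank '0 0.4 0 0.4 0 0 0; 0 0.35 0 0.4 0 0 0; 0 0.35 0 0.45 0 0 0; 0 0.35 0 0.45 0 0 0; 0 0.35 0 0.45 0 0 0; 0 0.3 0 0.45 0 0 0; 0 0.3 0 0.5 0 0 0; 0 0.3 0 0.5 0 0 0'; python3 -m crank '0 0.25 0 0.5 0 0 0; 0 0.2 0 0.5 0 0 0; 0 0.2 0 0.5 0 0 0; 0 0.2 0 0.45 0 0 0; 0 0.2 0 0.4 0 0 0; 0 0.1 0 0.4 0 0 0; 0 0.1 0 0.3 0 0 0; 0 0.1 0 0.3 0 0 0'; python3 -c "
from h import *
go([-.059,0,.132])"
```

```text
t: 20.0
position: [0.6124, 0.093, 0.1896]
tool_rot: [-0.0, 0.11, 0.994, 0.0]
contact_force: [0.7, -0.2, 1.0]
width: 0.0
finger_force: 0.6
t: 20.8
position: [0.5995, 0.0958, 0.1563]
tool_rot: [0.0, 0.11, 0.994, -0.0]
contact_force: [1.0, -0.8, 1.4]
width: -0.0003
finger_force: 0.4
turn [-0.  0.  0.] shift after turn cm [ 0.3 -0.1  2.4] here local [-0.056   0.0005  0.1563] F local [ 1.18 -0.52  1.4 ] t 20.8
```

```bash
python3 -m crank '0 0.05 0 0.25 0 0 0; 0 0.05 0 0.25 0 0 0; 0 0.05 0 0.25 0 0 0; 0 0.05 0 0.25 0 0 0; 0 0 0 0.2 0 0 0; 0 0 0 0.2 0 0 0; 0 0 0 0.15 0 0 0; 0 0 0 0.15 0 0 0'; python3 -c "
from h import *
go([-.059,0,.132])"; python3 -m crank '0 0 0 0.15 0 0 0; 0 0 0 0.15 0 0 0; 0 0 0 0.1 0 0 0; 0 0 0 0.1 0 0 0; 0 0 0 0.1 0 0 0; 0 0 0 0.1 0 0 0; 0 0 0 0.1 0 0 0; 0 0 0 0 0 0 0'; python3 -c "
from h import *
go([-.059,0,.132])"
```

```text
t: 21.6
position: [0.5975, 0.0963, 0.1394]
tool_rot: [-0.0, 0.11, 0.994, 0.0]
contact_force: [-1.0, 0.5, 1.2]
width: 0.0002
finger_force: 0.5
turn [ 0.  -0.   0.1] shift after turn cm [ 0.1 -0.1  0.7] here local [-0.058   0.0006  0.1394] F local [-1.14  0.29  1.18] t 21.6
t: 22.4
position: [0.5975, 0.0963, 0.132]
tool_rot: [0.0, 0.11, 0.994, -0.0]
contact_force: [-2.4, -0.2, 4.3]
width: -0.0001
finger_force: 2.5
turn [0.  0.  0.1] shift after turn cm [ 0.1 -0.1  0. ] here local [-0.058   0.0006  0.132 ] F local [-2.34 -0.68  4.3 ] t 22.4
```

Contact with the shut stop is at exactly the expected height. I'll press a little more, then lift, back away and check.

```bash
python3 -m crank '0 0 0 0.1 0 0 0; 0 0 0 0.1 0 0 0; 0 0 0 0.1 0 0 0; 0 0 0 0 0 0 0; 0 0 0 0 0 0 0; 0 0 0 0 0 0 0; 0 0 0 0 0 0 0; 0 0 0 0 0 0 0'; python3 -m crank '0 0 0 -0.5 0 0 0; 0 0 0 -2 0 0 0; 0 0 0 -4 0 0 0; 0 2 0 -4 0 0 0; 0 4 0 -4 0 0 0; 0 4 3 -2 0 0 0; 0 4 4 0 0 0 0; 0 4 4 0 0 0 0'; python3 -m crank '0 4 4 0 0 0 0; 0 4 4 0 0 0 0; 0 2 4 0 0 0 0; 0 0 0 0 0 0 0; 0 0 0 0 0 0 0; 0 0 0 0 0 0 0; 0 0 0 0 0 0 0; 0 0 0 0 0 0 0'
python3 - <<'E'
from h import *
a=r.camera("side");b=r.camera("top")
cv2.imwrite("pics/s3.png",np.hstack([cv2.resize(a[90:282,80:336],None,fx=1.5,fy=1.5),cv2.resize(b[90:282,100:356],None,fx=1.5,fy=1.5)])[:,:,::-1])
E
```

```text
t: 23.2
position: [0.5976, 0.0963, 0.1318]
tool_rot: [0.001, 0.11, 0.994, -0.0]
contact_force: [-9.8, 0.0, 24.1]
width: 0.0002
finger_force: 12.1
t: 24.0
position: [0.4588, 0.2291, 0.2882]
tool_rot: [0.001, 0.11, 0.994, 0.0]
contact_force: [0.5, 0.1, 0.3]
width: -0.0002
finger_force: 0.0
t: 24.8
position: [0.396, 0.3551, 0.2875]
tool_rot: [0.0, 0.111, 0.994, 0.0]
contact_force: [-0.1, 0.1, 0.7]
width: 0.0
finger_force: 0.0
```

View pics/s3.png

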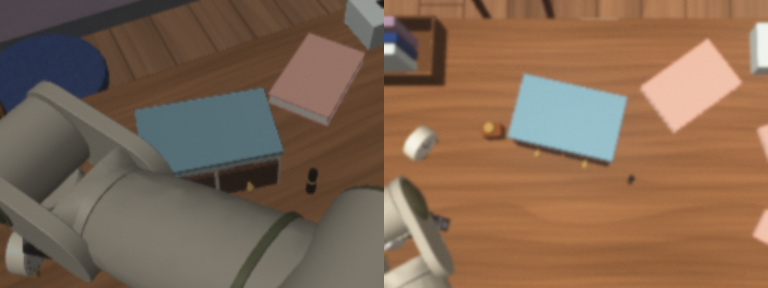

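The lid lies flat, both drawers are home, and the perfume, clock, lipstick and book are where they were.

```bash
python3 -c "
from bench import r
print(r.sign_off())"
```

```text
the job is handed in; nothing more can be done
None
```

I pushed both drawers fully home, then the lid down flat, slowly and without slamming. The final pictures show the perfume, lipstick, clock and book undisturbed, and I handed the job in at about 25 s.

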